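# Rehang the plate spanner on the fold-out hook

## Robot

A 7-joint arm with a two-finger parallel gripper is mounted at the origin on the work surface. World frame = base frame: x ahead of the robot, y to its left, z up, the work surface at z = 0. Lengths are in mm, angles in degrees, forces in N, time in s.
With the tool pointing down it reaches from about 425 to 1025 mm from the base axis. Payload 9.4 kg.
Tool frame: the origin (TCP) lies midway between the tips of the shut fingers; the grasp point (between the pads) lies 19 mm behind it; z points along the fingers, y is the line along which they close (so a half turn about z gives the same grasp; the last joint's range is limited). The gripper opens to 85 mm and grips with 20 to 120 N. Pads are 22 mm wide; open, the fingers measure 114 mm over their backs; the gripper's body (76 mm by 85 mm) begins 54 mm behind the grasp point. The pads swing forward as they close: fully open they stand 13 mm farther back than shut.
Start: joints at [-77.16, 34.337, -0.143, 91.639, 0.103, 54.024, -4.572], TCP at [214.81, 692.445, 231.275] pointing down, gripper open.
Joint ranges: [-147.43, 147.43], [-19.82, 112.94], [-74.19, 73.91], [6.32, 146.72], [-59.91, 239.91], [6.04, 106.73], [-150.56, 150.56]. Speed limits (degrees/s): [127.2, 127.2, 172.46, 172.46, 180, 180, 180].

## Interface

Orientations are given as [roll, pitch, yaw] about the fixed x, y, z axes, in that order (R = Rz(yaw) Ry(pitch) Rx(roll)).
In Python, from station import monitor, viewer, robot, spotter gives the robot as it stands.
- The arm moves only by the tool send_rows, never from a script. Its argument "targets" is a list that holds one entry, the list of rows, each a list of 6 numbers: the shift along the world's x, y, z in units of 500 mm (1.0 is 500 mm), then the turn, a rotation vector about the world's x, y, z in units of 2 pi rad (1.0 is 2 pi rad). In form: [[[tx, ty, tz, ax, ay, az], ...]]. A call has exactly 5 rows; each row is the pose to reach, as a shift and turn from the pose commanded when the call began, turning the shorter way round; what a row does not reach only later rows make up. A row lasts 1/12 s, in which the tool goes at most 41.7 mm and 7.16 degrees, less where a joint would pass 70% of its speed; a pose out of reach is approached as far as the arm can. A call with a number of a shift or a turn outside -1 to 1 is refused whole. A call with a gripper value outside its range is refused whole. "grip" is the gripper's target within -1 to 1 (fully open at 1, half-way at 0, shut at -1), set as the call begins (left out, the last holds). The fingers move at their own pace and stop on an object; "grip_force" is the grip in N (left out, the last holds). Time passes only in rows, so rows that repeat a pose let the fingers close, or fill a call up. It gives the time, the measured TCP pose, the force, the opening and the grip force at its end, in the units of the state.
- monitor.sense(): the state, without advancing time (a new reading comes with each control period).
- viewer.grab_frame(name): name is "scene" or "top" or "wrist"; returns a dict with "frame" (480x640x3 uint8, red, green, blue), "z_map" (480x640 float32, mm along the optical axis (not along the pixel's ray), 0 where there is no reading), "camera_matrix" (3x3 intrinsics, pixels), "camera_from_world" (4x4, takes a point from world to camera coordinates); the wrist camera has in their place "tool_from_camera" (4x4, takes a point from camera to tool coordinates, whose origin is the TCP and whose axes are the flange's). Camera axes: x right, y down, z forward; pixel columns grow to the right and rows downward; lengths in mm; the calibration is good to about 2 mm. A picture is of the moment at which its call begins: read the wrist's pose just before it.
- robot.sign_off(): hands the job in; it is judged then, once.
Trained networks look in a picture, given as the dict that the camera call returned (one of the last four; its "shot" number tells which), for a name from the list of things; names that differ only in an ending like _2 or _b are one class to them, and where a whole thing is asked for, a point or a joint stands for the part that bears it (a point fixed in the world has none). Each returns a list of dicts, best first, with "conf" (0 to 1); they miss things now and then, are a little off and sometimes report something else, mostly with a low value. They report only what shows in the picture. A call takes as long as a camera call. They do not tell look-alikes from the thing itself.
- spotter.outline_of(thing, picture): "mask" (480x640 bool, what is visible of it) and "centre" ([column, row] in pixels, amid what is visible of it).
The state is a dict: "time_s": time; "joint_positions": joint angles; "joint_vel": joint speeds; "effort": joint torques, N m; "eef_pos": TCP position; "tcp_rot": TCP orientation; "wrist_force": force on the tool from outside, world axes, zero at the start; "ft_torque": the same for the moment, N m; "opening": finger opening in mm; "grip_force": force on a finger pad.
Only numpy, scipy, OpenCV 4.12 (cv2) and the standard library are available. Lean on these libraries where they do the work, as an engineer would, in place of code of your own. Each camera call takes 0.05 s, during which the arm holds its last target. There are 200 camera calls.

## Task

Swing the empty, folded blue hook fully out until it bears on its stop, move the red-gripped spanner over from the yellow hook and hang it by its eye on the blue one, then fold the emptied yellow hook fully flat along its board. The hook hinges are stiff but delicate: push them gently, never harder than about 15 N, do not drop or ram the spanner, and leave the can, screwdriver and carton alone.

Things in the scene. Friction and masses are not known exactly. Their poses are not given: they have to be found in the camera images.
- stand_a: Bench-top pegboard stand, bolted down, carrying the yellow hook: white perforated board 18 thick, 200 wide, top edge at z 188, green frame, green foot 120 x 200 x 20. Origin: centre of the foot's underside. x is normal to the board, roughly away from the robot; y along the board; z up. The hook is on the +x side and rises above the board; its clip and hub stay below z 212.
- stand_b: A second stand, the same in size and axes, carrying the blue hook, which is empty and folded or nearly so at the start.
- pin_a (a point): NOMINAL place of the yellow hook's hinge pin: x 30, y 50, z 205 in stand_a's frame; the real one, with the hook, is set up to 9 mm nearer or farther along the stand's x (not measured, fixed). The hook: a level round bar, diameter 10, 100 long from the pin, its end turned up (diameter 10) to z 228. Out, it points along the stand's +x; folded, along its -y, wholly above the board's top edge.
- pin_b (a point): NOMINAL place of the blue hook's hinge pin: x 30, y 50, z 205 in stand_b's frame; hook as the yellow one. The real pin, with its clip and hook, is set up to 22 mm to either side along the stand's y. This shift is not measured and stays fixed; it must be felt or seen (swung out against its stop, the bar lies along the stand's x, shifted by this much in y).
- hook_a (a joint): Angle of the yellow hook (rad): 0 folded flat along the board, 1.571 fully swung out (as at the start), firm stops at both ends. Opening is counter-clockwise from above. A stiff hinge (friction about 0.4 N m: 4 N at the end of the bar, 8 N half way) keeps it where it is left.
- hook_b (a joint): Angle of the blue hook (rad), same range, direction, stops and stiffness as hook_a: 0 folded, 1.571 out; 0 to 0.3 at the start.
- spanner: Flat plate spanner, 0.24 to 0.4 kg, 10 thick along its x, 46 wide along its y, z up. Origin: middle of the upper edge of its oblong eye, which rests on the bar's top (z 210 when hung). Eye 24 wide (y), 44 high (z 0 to -44). Below it frame, shank and open jaw to z -152. At the start it hangs on the yellow hook 33 to 57 from the pin, its x along the bar.
- spanner_grip (a point): Middle of the spanner's red grip above the eye, z +18 from its origin: solid, 10 thick (x), 42 wide (y), 36 high (z 0 to 36). Grip here across the thickness. To take it off or hang it, hold it about 27 above its hung height: the hook's upturned end then passes through the eye as it is moved along the bar.
- spray_can: Bystander: yellow spray can, diameter 52, 150 tall, standing; origin at its underside.
- screwdriver: Bystander: screwdriver with green handle, lying on the bench, origin under its middle.
- carton: Bystander: small cardboard carton 90 x 60 x 45, origin at its underside.
Things that resemble listed ones, but are neither listed nor needed, are in the scene too. Leave any pink or purple look-alike of the stand_a alone. What is shaped like the spanner but green is not meant.

How it is judged:
By the outcome, as a careful person would: the job done as asked, in the order asked, and still so for the second after the job is handed in, with the robot touching nothing.
It also fails if it takes over 72 s, if anything falls off the work surface, if the arm or the gripper's body presses on something with over 40 N, if the wrist force passes 120 N, or if a joint passes its speed limit or range.

## Working session

There is one attempt and no reset: what is moved stays moved. The work goes in short steps, Python scripts to look and compute and a tool call to move; the robot and the scene stay as the last step left them, time stands still between calls to the robot, and variables do not carry over. Pictures are saved under pics/ and viewed, at most 10 in all, crops included, and the job is handed in when it is done.

Besides the shell and the picture viewer there is one more tool, called after "Emit:" as name([rows], argument=value, ...), one row to a line, values as JSON. send_rows: Moves the arm, as the interface text tells. Its arguments: {"type":"object","properties":{"targets":{"type":"array"},"grip":{"type":"number"},"grip_force":{"type":"number"}},"required":["targets"]}

```bash
mkdir -p pics; ls
python3 - <<'E'
from station import monitor,viewer
import cv2,numpy as np,pickle
s=monitor.sense();print(s)
ims=[]
for n in("scene","top"):
    f=viewer.grab_frame(n);pickle.dump(f,open(n+'.pkl','wb'));print(n,f['camera_matrix'],f['camera_from_world'])
    cv2.imwrite(f'pics/{n}0.png',f['frame'][...,::-1])
E
```

```text
pics
{'time_s': 0.0, 'joint_positions': array([-77.16097594,  34.38484498,  -0.14600925,  91.68023889,
         0.10360069,  54.02621613,  -4.5710082 ]), 'joint_vel': array([ 0.16218563,  0.02285617,  0.02530793, -0.09791881, -0.06587957,
        0.03752751, -0.03077536]), 'effort': array([ 5.41631816e-04, -7.76479554e+01,  1.56491518e+00, -2.57999879e+01,
        1.23414199e-02,  9.28296300e-03, -3.20533530e-06]), 'eef_pos': array([214.66812301, 691.988438  , 230.4170815 ]), 'tcp_rot': array([-1.79909222e+02,  8.54879761e-03,  1.62771460e+02]), 'wrist_force': array([ 0.34704021, -0.29453811,  0.11870688]), 'ft_torque': array([-0.01364413, -0.00409482, -0.02306503]), 'grip_force': 0.0, 'opening': 85.75768003578594}
scene [[451.96897307   0.         329.26702318]
 [  0.         451.96897307 241.04198208]
 [  0.           0.           1.        ]] [[ 4.61701307e-01  8.86775762e-01  2.14627782e-02 -1.61984556e+02]
 [ 5.23894914e-01 -2.53081946e-01 -8.13316450e-01 -1.86243870e+02]
 [-7.15797473e-01  3.86753508e-01 -5.81425577e-01  1.61630913e+03]
 [ 0.00000000e+00  0.00000000e+00  0.00000000e+00  1.00000000e+00]]
top [[610.20489538   0.         311.21998743]
 [  0.         610.20489538 240.94883857]
 [  0.           0.           1.        ]] [[-2.38996734e-02 -9.99506045e-01 -2.04076478e-02 -7.69565797e+01]
 [-9.92779217e-01  2.61292427e-02 -1.17075571e-01  5.21448562e+02]
 [ 1.17550977e-01  1.74622207e-02 -9.92913309e-01  1.75723888e+03]
 [ 0.00000000e+00  0.00000000e+00  0.00000000e+00  1.00000000e+00]]
```

View pics/scene0.png

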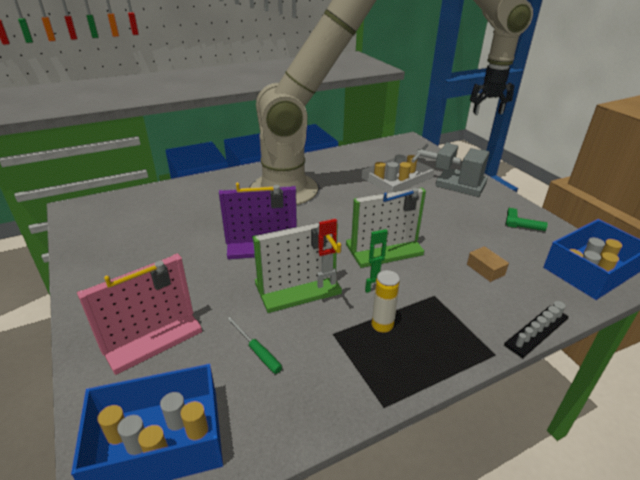

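View pics/top0.png

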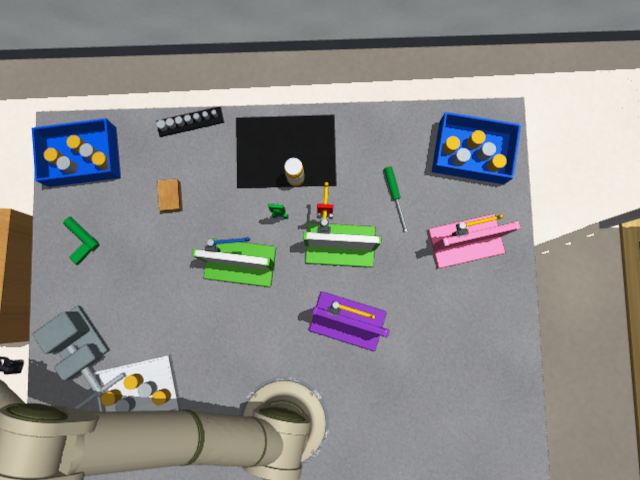

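The red-gripped spanner hangs at top (325,209) / scene (328,240). Possible mistakes are the green look-alike at top (277,210) and the pink stand at (467,240) or purple stand at (348,320). I choose stand_a at top (340,243) and stand_b at top (235,262).

```bash
cat > h.py <<'E'
import numpy as np,cv2,pickle
def world(f,T=None):
    K=f['camera_matrix'];z=f['z_map'].astype(float)
    v,u=np.mgrid[:480,:640]
    P=np.stack([(u-K[0,2])*z/K[0,0],(v-K[1,2])*z/K[1,1],z],-1)
    if T is None: T=np.linalg.inv(f['camera_from_world'])
    W=P@T[:3,:3].T+T[:3,3]; W[z==0]=np.nan
    return W
def masks(f):
    h=cv2.cvtColor(f['frame'],cv2.COLOR_RGB2HSV);H,S,V=[h[...,i].astype(int) for i in range(3)]
    return dict(white=(S<50)&(V>120),yellow=(abs(H-23)<7)&(S>130)&(V>90),blue=(abs(H-110)<12)&(S>110)&(V>40),
      red=((H<8)|(H>172))&(S>130)&(V>60),green=(abs(H-55)<18)&(S>110)&(V>50),gray=(S<60)&(V<130))
E
python3 - <<'E'
from h import *
for n in('top','scene'):
    f=pickle.load(open(n+'.pkl','rb'));W=world(f);M=masks(f)
    rois={'top':dict(a=(295,170,385,275),b=(185,230,285,290)),'scene':dict(a=(250,205,345,310),b=(345,180,430,270))}[n]
    for k,(x0,y0,x1,y1) in rois.items():
        R=np.zeros((480,640),bool);R[y0:y1,x0:x1]=1
        Z=W[...,2]
        for nm,m in (('edge',M['white']&(abs(Z-188)<5)),('greenfoot',M['green']&(abs(Z-20)<6)),('yel',M['yellow']&(Z>190)&(Z<245)),('blue',M['blue']&(Z>190)&(Z<245)),('red',M['red']&(Z>180)),('clip',M['gray']&(Z>196)&(Z<225))):
            p=W[m&R]
            if len(p)<4: continue
            r=cv2.minAreaRect(p[:,:2].astype(np.float32))
            print(n,k,nm,len(p),'med',np.median(p,0).round(1),'rect c',np.round(r[0],1),'sz',np.round(r[1],1),'ang',round(r[2],1),'z',p[:,2].min().round(),p[:,2].max().round())
E
```

```text
top a edge 379 med [ 509.  -175.4  187.8] rect c [ 526.8 -181.5] sz [197.8  54.3] ang 85.3 z 183.0 193.0
top a greenfoot 1369 med [ 485.9 -181.2   19.7] rect c [ 509.  -172.9] sz [202.5 118.9] ang 85.3 z 14.0 26.0
top a yel 113 med [ 614.2 -133.3  209.8] rect c [ 604.6 -133. ] sz [ 9.6 94.4] ang 85.2 z 201.0 230.0
top a red 93 med [ 583.5 -131.6  240.7] rect c [ 585.1 -130.4] sz [39.4  9.4] ang 86.6 z 184.0 253.0
top a clip 13 med [ 539.1 -130.6  197.1] rect c [ 541.  -127.5] sz [19.7 23.8] ang 82.1 z 196.0 215.0
top b edge 381 med [464.6 122.1 188.1] rect c [464.7 122.4] sz [191.3  19.1] ang 80.4 z 183.0 193.0
top b greenfoot 1445 med [444.8 115.2  19.9] rect c [464.6 123.3] sz [199.1 118. ] ang 81.5 z 14.0 26.0
top b blue 110 med [505.1 116.1 210.3] rect c [505.4 116.9] sz [ 8.2 94.9] ang 3.1 z 200.0 235.0
top b clip 14 med [492.8 171.9 198.3] rect c [495.7 162.2] sz [14.8 45.3] ang 18.8 z 196.0 210.0
scene a edge 318 med [ 510.2 -202.1  186.7] rect c [ 509.4 -194.4] sz [154.   23.1] ang 84.1 z 183.0 190.0
scene a greenfoot 1106 med [ 547.2 -194.7   18.8] rect c [ 516.  -178.5] sz [200.1 117.4] ang 82.6 z 14.0 25.0
scene a yel 113 med [ 628.5 -137.5  208.1] rect c [ 619.9 -136.5] sz [17.5 69.5] ang 75.5 z 194.0 227.0
scene a red 322 med [ 589.9 -138.3  225.3] rect c [ 579.4 -129.5] sz [39.6 40.4] ang 67.3 z 180.0 246.0
scene a clip 5 med [ 551.  -137.4  204.4] rect c [ 599.9 -137.4] sz [105.7   2.2] ang 0.5 z 201.0 209.0
scene b edge 180 med [462.2  82.7 186.8] rect c [464.4 120.3] sz [191.5  25.2] ang 82.5 z 183.0 190.0
scene b greenfoot 716 med [499.1 126.1  18.6] rect c [470.7 118.4] sz [203.8 117.6] ang 78.9 z 14.0 26.0
scene b blue 81 med [509.  111.3 207.9] rect c [509.2 114.8] sz [ 8.6 95.1] ang 2.6 z 203.0 227.0
scene b clip 50 med [510.3 147.6 203.2] rect c [509.1 121.4] sz [ 12.5 108.4] ang 1.9 z 196.0 223.0
```

Emit:
send_rows([
  [[0.02,-0.04,0.04,0,0,-0.019],[0.04,-0.09,0.08,0,0,-0.038],[0.07,-0.14,0.1,0,0,-0.057],[0.1,-0.2,0.12,0,0,-0.076],[0.12,-0.25,0.14,0,0,-0.095]],
], grip=-1)

```text
time_s: 0.52
eef_pos: [276.2, 565.2, 301.5]
tcp_rot: [-180.0, 0.0, 128.2]
wrist_force: [0.7, 0.0, -0.4]
opening: 25.4
grip_force: 0.0
```

Emit:
send_rows([
  [[0.028,-0.058,0.012,0,0,-0.019],[0.056,-0.116,0.024,0,0,-0.038],[0.084,-0.174,0.036,0,0,-0.057],[0.112,-0.232,0.048,0,0,-0.076],[0.14,-0.29,0.06,0,0,-0.095]],
])

```text
time_s: 0.93
eef_pos: [345.1, 420.8, 331.4]
tcp_rot: [-180.0, 0.0, 94.0]
wrist_force: [1.2, 0.4, 1.3]
opening: 0.0
grip_force: 0.0
```

Emit:
send_rows([
  [[0.028,-0.058,0.012,0,0,-0.019],[0.056,-0.116,0.024,0,0,-0.038],[0.084,-0.174,0.036,0,0,-0.057],[0.112,-0.232,0.048,0,0,-0.076],[0.14,-0.29,0.06,0,0,-0.095]],
])

```text
time_s: 1.35
eef_pos: [415.0, 275.8, 361.5]
tcp_rot: [-180.0, 0.0, 59.8]
wrist_force: [0.9, -0.4, -0.1]
opening: 0.0
grip_force: 0.0
```

Emit:
send_rows([
  [[0.028,-0.058,0.012,0,0,-0.019],[0.056,-0.116,0.024,0,0,-0.038],[0.084,-0.174,0.036,0,0,-0.057],[0.112,-0.232,0.048,0,0,-0.076],[0.14,-0.29,0.06,0,0,-0.095]],
])

```text
time_s: 1.77
eef_pos: [485.0, 130.9, 391.5]
tcp_rot: [-180.0, 0.0, 25.6]
wrist_force: [-0.7, 0.2, 0.2]
opening: -0.2
grip_force: 0.0
```

Emit:
send_rows([
  [[0,0,0,0,0,-0.018],[0,0,0,0,0,-0.036],[0,0,0,0,0,-0.055],[0,0,0,0,0,-0.055],[0,0,0,0,0,-0.055]],
])

```text
time_s: 2.18
eef_pos: [484.6, 132.6, 391.1]
tcp_rot: [180.0, 0.0, 6.4]
wrist_force: [0.2, -0.3, -0.6]
opening: -0.2
grip_force: 0.0
```

```bash
cat >> h.py <<'E'
def wrist(name):
    from station import monitor,viewer
    from scipy.spatial.transform import Rotation as R
    s=monitor.sense();f=viewer.grab_frame('wrist')
    T=np.eye(4);T[:3,:3]=R.from_euler('xyz',s['tcp_rot'],degrees=True).as_matrix();T[:3,3]=s['eef_pos']
    if name: cv2.imwrite(f'pics/{name}.png',f['frame'][...,::-1])
    f['T']=T@f['tool_from_camera']
    pickle.dump(f,open('wrist.pkl','wb'))
    return s,f,world(f,f['T'])
E
python3 - <<'E'
from h import *
s,f,W=wrist('w1');M=masks(f);Z=W[...,2]
print(s['joint_positions'].round(1),f['tool_from_camera'].round(2))
for nm,m in (('edge',M['white']&(abs(Z-188)<4)),('foot',M['green']&(abs(Z-20)<6)),('blue',M['blue']&(Z>196)&(Z<240)),('clip',M['gray']&(Z>192)&(Z<214))):
    p=W[m]
    if len(p)<5: print(nm,len(p));continue
    r=cv2.minAreaRect(p[:,:2].astype(np.float32))
    print(nm,len(p),np.median(p,0).round(1),np.round(r[0],1),np.round(r[1],1),round(r[2],1))
E
```

```text
[-59.6  11.5  46.7 109.8  -9.4  62.6 -92.8] [[  -0.     -0.96   -0.26   67.69]
 [   1.     -0.     -0.      0.56]
 [   0.     -0.26    0.96 -142.88]
 [   0.      0.      0.      1.  ]]
edge 5344 [473.7  69.9 188.1] [489.  -12.7] [415.1 219.6] 65.8
foot 11727 [ 506.2 -103.2   20.1] [489.1 151.2] [209.5 842.4] 5.0
blue 1092 [507.5 116.7 209.7] [507.4 116.2] [10.  95.2] 4.3
clip 1361 [ 508.9 -124.3  193.7] [415.2  10.8] [251.7 328.1] 7.3
```

View pics/w1.png

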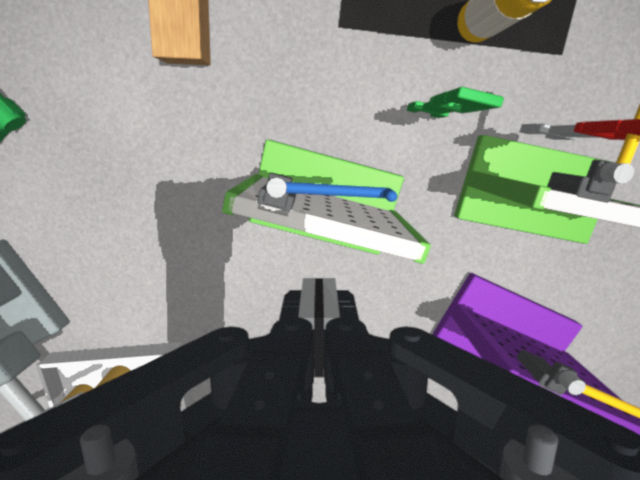

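The blue hub shows at (277,188) and its upturned tip at (391,196). The green look-alike is at (460,100), and the red spanner is at the right edge.

Run:
```python
from h import *
f=pickle.load(open('wrist.pkl','rb'));W=world(f,f['T']);M=masks(f);Z=W[...,2]
print('hub',np.nanmedian(W[185:191,274:280].reshape(-1,3),0),'tip',np.nanmedian(W[194:198,389:393].reshape(-1,3),0))
print('yhub',np.nanmedian(W[171:176,622:627].reshape(-1,3),0))
def rect(m,x0,y0,x1,y1):
    p=W[y0:y1,x0:x1][m[y0:y1,x0:x1]];r=cv2.minAreaRect(p[:,:2].astype(np.float32));print(len(p),np.round(r[0],1),np.round(r[1],1),round(r[2],1))
rect((abs(Z-188)<4),222,165,440,265)
rect(M['green']&(abs(Z-20)<5),220,135,440,265)
g=(M['green']&(Z>60));p=W[60:140,380:510][g[60:140,380:510]];print('green lookalike',p.min(0),p.max(0))
t=pickle.load(open('top.pkl','rb'));Wt=world(t);print('can',np.nanmedian(Wt[165:172,290:297].reshape(-1,3),0),'greenlk',np.nanmedian(Wt[206:214,272:283].reshape(-1,3),0))
```

```text
hub [503.51800966 171.89337883 211.08866632] tip [509.85849383  73.8744859  227.5927765 ]
yhub [ 549.96746164 -129.20001564  211.5712172 ]
4121 [479.6 119.3] [207.5  50.1] 81.6
4144 [466.2 122. ] [197.7 118. ] 81.5
green lookalike [594.10731048 -20.56541798  60.31996261] [607.18783584  21.37162279 190.35688344]
can [709.97324971 -46.69253741 150.56326215] greenlk [597.04983027   1.09299558 115.39454198]
```

Emit:
send_rows([
  [[0,-0.02,-0.08,0,0,-0.002],[0,-0.04,-0.16,0,0,-0.004],[-0.002,-0.06,-0.24,0,0,-0.006],[-0.002,-0.084,-0.32,0,0,-0.0075],[-0.002,-0.084,-0.39,0,0,-0.0075]],
])

```text
time_s: 2.65
eef_pos: [483.0, 88.4, 194.3]
tcp_rot: [179.9, 0.0, 3.6]
wrist_force: [0.1, 0.6, 0.3]
opening: -0.2
grip_force: 0.0
```

```bash
cat > arc.py <<'E'
import sys,numpy as np
# arc.py pinx piny r off x y yaw phi... : rows in send units from pose x,y,yaw
px,py,r,off,x,y,yaw=map(float,sys.argv[1:8])
for a in map(float,sys.argv[8:]):
    p=np.radians(a);d=np.array([np.cos(p),np.sin(p)]);n=np.array([-d[1],d[0]])
    q=np.array([px,py])+r*d-off*n
    print(a,q.round(1),((q-[x,y])/500).round(4),round((a+90-yaw)/360,4))
E
python3 -c "
from station import monitor;s=monitor.sense();print(s['eef_pos'],s['tcp_rot'],s['wrist_force'],s['joint_positions'].round(1))"
echo; for st in "-86.3 -84.3 -81.3 -77.3 -73.3" ; do python3 arc.py 503.5 171.9 80 16 483.7 90.5 3.7 $st;done
python3 arc.py 503.5 171.9 80 16 0 0 0 -73.3 -69.3 -65.3 -61.3 -57.3 -53.3 -49.3 -45.3 -41.3 -37.3 -33.3 -29.3 -25.3 -21.3 -18.3 -15.3 -12.3 -9.3 -8.3
```

```text
[483.00408144  88.44514952 194.32159597] [1.79935399e+02 3.83493269e-02 3.55253241e+00] [0.05843154 0.63441599 0.33167416] [-44.1  25.4  37.9 125.5 -26.   36.9 -74.1]

-86.3 [492.7  91. ] [0.018  0.0011] 0.0
-84.3 [495.5  90.7] [0.0236 0.0004] 0.0056
-81.3 [499.8  90.4] [ 0.0322 -0.0002] 0.0139
-77.3 [505.5  90.3] [ 0.0436 -0.0003] 0.025
-73.3 [511.2  90.7] [0.0549 0.0004] 0.0361
-73.3 [511.2  90.7] [1.0223 0.1814] 0.0464
-69.3 [516.8  91.4] [1.0336 0.1828] 0.0575
-65.3 [522.4  92.5] [1.0448 0.1851] 0.0686
-61.3 [527.9  94. ] [1.0558 0.1881] 0.0797
-57.3 [533.3  95.9] [1.0665 0.1919] 0.0908
-53.3 [538.5  98.2] [1.077  0.1964] 0.1019
-49.3 [543.5 100.8] [1.0871 0.2016] 0.1131
-45.3 [548.4 103.8] [1.0968 0.2076] 0.1242
-41.3 [553.  107.1] [1.1061 0.2142] 0.1353
-37.3 [557.4 110.7] [1.1149 0.2214] 0.1464
-33.3 [561.6 114.6] [1.1232 0.2292] 0.1575
-29.3 [565.4 118.8] [1.1309 0.2376] 0.1686
-25.3 [569.  123.2] [1.138  0.2465] 0.1797
-21.3 [572.2 127.9] [1.1444 0.2559] 0.1908
-18.3 [574.4 131.6] [1.1489 0.2632] 0.1992
-15.3 [576.4 135.4] [1.1529 0.2707] 0.2075
-12.3 [578.3 139.2] [1.1565 0.2784] 0.2158
-9.3 [579.9 143.2] [1.1597 0.2864] 0.2242
-8.3 [580.4 144.5] [1.1607 0.289 ] 0.2269
```

Emit:
send_rows([
  [[0.01,0.001,0.003,0,0,0],[0.018,0.002,0.004,0,0,0.002],[0.025,0.002,0.004,0,0,0.006],[0.033,0.002,0.004,0,0,0.014],[0.044,0.002,0.004,0,0,0.025]],
])

```text
time_s: 3.07
eef_pos: [505.2, 91.6, 199.9]
tcp_rot: [-180.0, 0.1, 12.8]
wrist_force: [-4.9, -2.0, -4.3]
opening: -0.0
grip_force: 2.8
```

Emit:
send_rows([
  [[0.0114,0.0008,-0.003,0,0,0.011],[0.0226,0.0022,-0.006,0,0,0.022],[0.0338,0.0044,-0.006,0,0,0.033],[0.0448,0.0074,-0.006,0,0,0.044],[0.0556,0.0112,-0.006,0,0,0.0555]],
])

```text
time_s: 3.48
eef_pos: [533.8, 97.6, 197.8]
tcp_rot: [-180.0, -0.1, 32.8]
wrist_force: [-5.5, -1.1, 1.1]
opening: 0.0
grip_force: 2.7
```

```bash
python3 -c "
from station import monitor;s=monitor.sense();print(s['eef_pos'],s['tcp_rot'],s['wrist_force'],s['joint_positions'].round(1))"
python3 arc.py 503.5 171.9 80 16 533.3 95.9 32.7 -53.3 -49.3 -45.3 -41.3 -37.3;python3 arc.py 503.5 171.9 80 16 557.4 110.7 52.7 -33.3 -29.3 -25.3 -22.3 -19.3
```

```text
[533.7750548   97.60156652 197.80922529] [-1.79971451e+02 -6.62004701e-02  3.28348935e+01] [-5.47203292 -1.14982799  1.07889099] [-36.4  26.6  28.5 118.8 -19.9  39.1 -52. ]
-53.3 [538.5  98.2] [0.0104 0.0046] 0.0111
-49.3 [543.5 100.8] [0.0205 0.0098] 0.0222
-45.3 [548.4 103.8] [0.0302 0.0158] 0.0333
-41.3 [553.  107.1] [0.0395 0.0224] 0.0444
-37.3 [557.4 110.7] [0.0483 0.0296] 0.0556
-33.3 [561.6 114.6] [0.0084 0.0078] 0.0111
-29.3 [565.4 118.8] [0.0161 0.0162] 0.0222
-25.3 [569.  123.2] [0.0232 0.0251] 0.0333
-22.3 [571.4 126.7] [0.0281 0.0321] 0.0417
-19.3 [573.7 130.4] [0.0326 0.0393] 0.05
```

Emit:
send_rows([
  [[0.0104,0.0046,0,0,0,0.011],[0.0205,0.0098,0,0,0,0.022],[0.0302,0.0158,0,0,0,0.033],[0.0395,0.0224,0,0,0,0.0445],[0.0483,0.0296,0,0,0,0.0555]],
])

```text
time_s: 3.9
eef_pos: [557.7, 112.1, 197.9]
tcp_rot: [180.0, -0.0, 52.8]
wrist_force: [-6.0, -1.2, -0.0]
opening: 0.2
grip_force: 2.7
```

Emit:
send_rows([
  [[0.0084,0.0078,0,0,0,0.011],[0.0161,0.0162,0,0,0,0.022],[0.0232,0.0251,0,0,0,0.033],[0.0281,0.0321,0,0,0,0.0415],[0.0326,0.0393,0,0,0,0.05]],
])

```text
time_s: 4.32
eef_pos: [574.3, 131.2, 198.0]
tcp_rot: [179.9, 0.0, 70.7]
wrist_force: [-4.3, -4.7, 0.7]
opening: 0.0
grip_force: 2.6
```

```bash
python3 arc.py 503.5 171.9 80 16 573.7 130.4 70.7 -17.3 -15.3 -14.3 -13.3 -12.3;python3 arc.py 503.5 171.9 80 16 578.3 139.2 77.7 -11.8 -11.3 -10.8 -10.3 -9.8 -9.3 -8.3
```

```text
-17.3 [575.1 132.8] [0.0028 0.0049] 0.0056
-15.3 [576.4 135.4] [0.0055 0.0099] 0.0111
-14.3 [577.1 136.6] [0.0067 0.0125] 0.0139
-13.3 [577.7 137.9] [0.0079 0.0151] 0.0167
-12.3 [578.3 139.2] [0.0091 0.0176] 0.0194
-11.8 [578.5 139.9] [0.0005 0.0014] 0.0014
-11.3 [578.8 140.5] [0.001  0.0027] 0.0028
-10.8 [579.1 141.2] [0.0016 0.004 ] 0.0042
-10.3 [579.3 141.9] [0.0021 0.0053] 0.0056
-9.8 [579.6 142.5] [0.0026 0.0066] 0.0069
-9.3 [579.9 143.2] [0.0031 0.008 ] 0.0083
-8.3 [580.4 144.5] [0.0041 0.0106] 0.0111
```

Emit:
send_rows([
  [[0.0028,0.005,0,0,0,0.0055],[0.0055,0.01,0,0,0,0.011],[0.0067,0.0125,0,0,0,0.014],[0.0079,0.015,0,0,0,0.017],[0.0091,0.0176,0,0,0,0.0195]],
])

```text
time_s: 4.73
eef_pos: [578.9, 139.7, 198.0]
tcp_rot: [179.9, 0.1, 77.6]
wrist_force: [-4.8, -4.3, 0.1]
opening: -0.5
grip_force: 2.4
```

Emit:
send_rows([
  [[0.0005,0.0014,0,0,0,0.0015],[0.001,0.0027,0,0,0,0.003],[0.0015,0.004,0,0,0,0.004],[0.0015,0.004,0,0,0,0.004],[0.0015,0.004,0,0,0,0.004]],
])

```text
time_s: 5.15
eef_pos: [579.8, 141.7, 198.1]
tcp_rot: [179.9, 0.0, 79.0]
wrist_force: [-3.3, -3.1, -0.7]
opening: 0.3
grip_force: 2.1
```

Emit:
send_rows([
  [[0.0002,0.001,0,0,0,0.001],[0.0004,0.002,0,0,0,0.002],[0.0005,0.003,0,0,0,0.003],[0.0005,0.003,0,0,0,0.003],[0.0005,0.003,0,0,0,0.003]],
])

```text
time_s: 5.57
eef_pos: [580.3, 143.1, 198.1]
tcp_rot: [179.9, 0.0, 80.1]
wrist_force: [-3.2, -4.3, -0.6]
opening: 0.0
grip_force: 2.2
```

Emit:
send_rows([
  [[0.0002,0.001,0,0,0,0.001],[0.0003,0.002,0,0,0,0.002],[0.0003,0.002,0,0,0,0.003],[0.0003,0.002,0,0,0,0.003],[0.0003,0.002,0,0,0,0.003]],
])

```text
time_s: 5.98
eef_pos: [580.7, 144.2, 197.9]
tcp_rot: [179.8, 0.0, 81.1]
wrist_force: [-3.3, -4.1, 1.7]
opening: -0.2
grip_force: 2.4
```

Emit:
send_rows([
  [[0.0002,0.001,0,0,0,0.001],[0.0003,0.002,0,0,0,0.001],[0.0003,0.002,0,0,0,0.001],[0.0003,0.002,0,0,0,0.001],[0.0003,0.002,0,0,0,0.001]],
])

```text
time_s: 6.4
eef_pos: [580.9, 145.0, 197.9]
tcp_rot: [179.8, 0.0, 81.5]
wrist_force: [-2.4, -5.2, 1.2]
opening: -0.1
grip_force: 2.6
```

Emit:
send_rows([
  [[0.0002,0.001,0,0,0,0],[0.0003,0.002,0,0,0,0],[0.0003,0.002,0,0,0,0],[0.0003,0.002,0,0,0,0],[0.0003,0.002,0,0,0,0]],
])

```text
time_s: 6.82
eef_pos: [580.9, 145.1, 197.8]
tcp_rot: [179.8, 0.1, 81.5]
wrist_force: [-3.0, -7.7, 1.8]
opening: 0.1
grip_force: 3.8
```

Emit:
send_rows([
  [[0.0001,0.001,0,0,0,0],[0.0002,0.002,0,0,0,0],[0.0002,0.002,0,0,0,0],[0.0002,0.002,0,0,0,0],[0.0002,0.002,0,0,0,0]],
])

```text
time_s: 7.23
eef_pos: [581.0, 145.3, 197.8]
tcp_rot: [179.8, 0.1, 81.4]
wrist_force: [-3.6, -9.2, 3.2]
opening: 0.1
grip_force: 5.0
```

Emit:
send_rows([
  [[-0.004,-0.02,0,0,0,0],[-0.006,-0.04,0,0,0,0],[-0.01,-0.03,0.08,0,0,0],[-0.02,-0.01,0.16,0,0,0],[-0.04,0.02,0.24,0,0,0]],
])

```text
time_s: 7.65
eef_pos: [561.8, 155.5, 316.2]
tcp_rot: [179.9, -0.0, 81.3]
wrist_force: [0.6, 1.3, 0.4]
opening: 0.1
grip_force: 0.0
```

Run:
```python
from h import *
s,f,W=wrist('w2');M=masks(f);Z=W[...,2]
print(s['eef_pos'],s['tcp_rot'],s['wrist_force'],s['joint_positions'].round(1))
p=W[M['blue']&(Z>196)&(Z<240)]
r=cv2.minAreaRect(p[:,:2].astype(np.float32));print('bar',len(p),np.round(r,1) if 0 else r)
m=M['blue']&(Z>196)&(Z<214);print(cv2.fitLine(W[m][:,:2].astype(np.float32),cv2.DIST_HUBER,0,.01,.01).ravel(), np.median(W[m],0))
p=W[M['blue']&(Z>224)&(Z<240)];print('tip',p.mean(0))
```

```text
[561.77990461 155.47610087 316.22743531] [ 1.79850117e+02 -4.11414711e-03  8.12858980e+01] [0.58830202 1.29024674 0.3622926 ] [-33.   19.8  16.3 105.9  -6.6  55.1 -22.6]
bar 1775 ((557.604736328125, 165.00686645507812), (8.91240406036377, 96.54454803466797), 81.3736343383789)
[ 9.8977691e-01 -1.4262414e-01  5.5583875e+02  1.6599060e+02] [556.94742191 165.73502464 209.52327698]
tip [601.35931147 158.88415126 226.89647264]
```

View pics/w2.png

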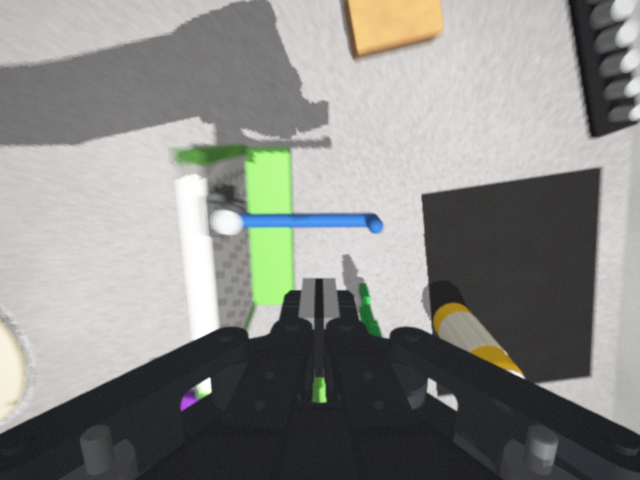

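The blue hook is swung out, hub at (228,222) and tip at (376,226), with the bar parallel to the stand's x. Next I go to the spanner.

Emit:
send_rows([
  [[0.004,-0.05,0.02,0,0,0.002],[0.008,-0.11,0.04,0,0,0.004],[0.012,-0.17,0.05,0,0,0.006],[0.016,-0.23,0.05,0,0,0.008],[0.02,-0.29,0.05,0,0,0.011]],
], grip=0.06, grip_force=50)

```text
time_s: 8.12
eef_pos: [571.3, 10.5, 340.3]
tcp_rot: [179.8, -0.0, 85.5]
wrist_force: [0.2, 0.7, -0.1]
opening: 45.4
grip_force: 0.0
```

Emit:
send_rows([
  [[0.005,-0.06,0,0,0,0],[0.01,-0.12,0,0,0,0],[0.015,-0.18,0,0,0,0],[0.02,-0.24,0,0,0,0],[0.025,-0.28,0,0,0,0]],
])

```text
time_s: 8.53
eef_pos: [583.2, -131.8, 339.9]
tcp_rot: [179.8, 0.1, 85.3]
wrist_force: [0.6, -0.5, 0.2]
opening: 45.6
grip_force: 0.0
```

Run:
```python
from h import *
s,f,W=wrist('w3');M=masks(f);Z=W[...,2]
print(s['eef_pos'],s['tcp_rot'],s['joint_positions'].round(1),s['opening'])
for n,m in(('yel',M['yellow']&(Z>196)&(Z<214)),('tip',M['yellow']&(Z>222)&(Z<240)),('red',M['red']&(Z>200)&(Z<255)),('redtop',M['red']&(Z>240)&(Z<255))):
    p=W[m]
    if len(p)<5: print(n,len(p));continue
    print(n,len(p),np.median(p,0).round(1),cv2.minAreaRect(p[:,:2].astype(np.float32)),p[:,2].max())
    print(cv2.fitLine(p[:,:2].astype(np.float32),cv2.DIST_HUBER,0,.01,.01).ravel())
```

```text
[ 583.24664486 -131.78552739  339.93623281] [1.79815941e+02 7.08115636e-02 8.52780939e+01] [ -7.2  20.   20.1 102.4  -7.8  58.8  11.1] 45.562022836140514
yel 2112 [ 325.8 -179.   209.4] ((462.97186279296875, -162.14871215820312), (363.22833251953125, 74.79753112792969), 17.772409439086914) 213.9585606044272
[ 9.7158980e-01  2.3667113e-01  4.9124484e+02 -1.6418138e+02]
tip 125 [ 647.9 -137.8  226.9] ((648.383056640625, -138.43545532226562), (7.153316974639893, 9.530189514160156), 41.25855255126953) 229.2655547596653
[ 5.8672357e-01 -8.0978727e-01  6.4809460e+02 -1.3771515e+02]
red 887 [ 587.6 -129.   245.9] ((587.9605102539062, -132.66790771484375), (42.19033432006836, 10.71434211730957), 85.16401672363281) 247.97948350143
[ 7.9008475e-02  9.9687392e-01  5.8759406e+02 -1.2941072e+02]
redtop 785 [ 587.4 -131.7  246. ] ((587.0421752929688, -132.6129608154297), (42.20408248901367, 8.829294204711914), 85.71234893798828) 247.97948350143
[ 7.8908414e-02  9.9688184e-01  5.8739581e+02 -1.3174709e+02]
```

View pics/w3.png

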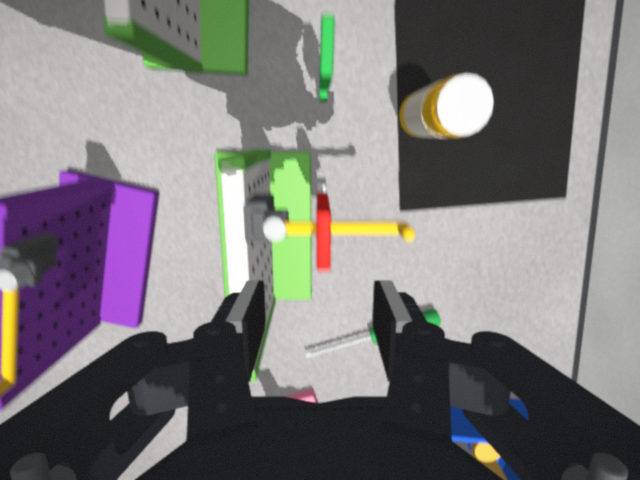

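The red grip is at (323,230) on the yellow hook, with its hub at (273,229) and tip at (408,234). The green look-alike at (326,57) is clearly separate, so this is the right spanner.

Emit:
send_rows([
  [[0.008,-0.002,-0.06,0,0,0],[0.008,-0.002,-0.12,0,0,0],[0.008,-0.002,-0.18,0,0,0],[0.008,-0.002,-0.22,0,0,0],[0.008,-0.002,-0.245,0,0,0]],
])

```text
time_s: 9.0
eef_pos: [586.8, -128.8, 214.5]
tcp_rot: [-180.0, 0.0, 85.4]
wrist_force: [-0.3, -0.1, 0.0]
opening: 45.2
grip_force: 0.0
```

Emit:
send_rows([
  [[0,0,0,0,0,0],[0,0,0,0,0,0],[0,0,0,0,0,0],[0,0,0,0,0,0],[0,0,0,0,0,0]],
], grip=-1, grip_force=50)

```text
time_s: 9.42
eef_pos: [588.0, -129.2, 217.2]
tcp_rot: [179.8, 0.0, 85.4]
wrist_force: [0.1, -0.6, 3.0]
opening: 9.2
grip_force: 52.6
```

Emit:
send_rows([
  [[0,0,0.01,0,0,0],[0,0,0.025,0,0,0],[0,0,0.04,0,0,0],[0,0,0.054,0,0,0],[0,0,0.054,0,0,0]],
])

```text
time_s: 9.83
eef_pos: [587.9, -129.2, 244.7]
tcp_rot: [179.9, 0.0, 85.4]
wrist_force: [0.8, -0.5, -1.9]
opening: 9.2
grip_force: 51.8
```

Run:
```python
from h import *
s,f,W=wrist('w4');M=masks(f);Z=W[...,2]
print(s['eef_pos'],s['tcp_rot'],s['wrist_force'],s['opening'])
m=M['red']&(Z>255)&(Z<285);m[:,:200]=0
p=W[m];print(len(p),p[:,2].max(),cv2.minAreaRect(p[:,:2].astype(np.float32)))
```

```text
[ 587.89859865 -129.19946977  244.67333889] [1.79852774e+02 6.03439124e-03 8.53621851e+01] [ 0.8335137  -0.47509977 -1.90880979] 9.176187184756227
3332 281.67882685699107 ((587.9927978515625, -132.74703979492188), (42.7798957824707, 11.186848640441895), 83.6681900024414)
```

Emit:
send_rows([
  [[0.03,-0.0025,0,0,0,0],[0.065,-0.0053,0,0,0,0],[0.1,-0.0082,0,0,0,0],[0.135,-0.011,0,0,0,0],[0.165,-0.0135,0,0,0,0]],
])

```text
time_s: 10.3
eef_pos: [670.5, -135.5, 242.3]
tcp_rot: [-180.0, -0.0, 85.4]
wrist_force: [-0.3, 0.6, -2.4]
opening: 9.0
grip_force: 51.8
```

Emit:
send_rows([
  [[0.03,-0.0025,0,0,0,0],[0.05,-0.004,0.01,0,0,0],[0.05,-0.004,0.07,0,0,0],[0.05,-0.004,0.13,0,0,0],[0.05,-0.004,0.2,0,0,0]],
])

```text
time_s: 10.72
eef_pos: [694.0, -137.4, 341.8]
tcp_rot: [-179.8, 0.0, 85.4]
wrist_force: [0.4, 0.5, -2.1]
opening: 9.3
grip_force: 51.8
```

Emit:
send_rows([
  [[-0.005,0.04,0,0,0,0],[-0.015,0.1,0,0,0,-0.002],[-0.025,0.16,0,0,0,-0.004],[-0.035,0.22,0,0,0,-0.006],[-0.045,0.28,0,0,0,-0.008]],
])

```text
time_s: 11.13
eef_pos: [671.5, 3.6, 342.3]
tcp_rot: [-180.0, 0.0, 82.4]
wrist_force: [-0.3, 0.7, -1.8]
opening: 9.1
grip_force: 51.9
```

Emit:
send_rows([
  [[-0.01,0.06,0,0,0,-0.002],[-0.025,0.12,0,0,0,-0.002],[-0.04,0.19,0,0,0,-0.002],[-0.05,0.25,0,0,0,-0.002],[-0.06,0.309,0,0,0,-0.002]],
])

```text
time_s: 11.55
eef_pos: [641.3, 158.7, 342.4]
tcp_rot: [-180.0, 0.0, 81.8]
wrist_force: [-0.3, -0.4, -2.0]
opening: 9.1
grip_force: 51.9
```

Emit:
send_rows([
  [[0,0,-0.02,0,0,0],[0,0,-0.08,0,0,0],[0,0,-0.14,0,0,0],[0,0,-0.194,0,0,0],[0,0,-0.194,0,0,0]],
])

```text
time_s: 11.97
eef_pos: [639.0, 156.4, 240.1]
tcp_rot: [-179.5, 0.2, 81.8]
wrist_force: [-1.2, 0.4, -3.7]
opening: 9.2
grip_force: 51.7
```

Run:
```python
from h import *
s,f,W=wrist('w5');M=masks(f);Z=W[...,2]
print(s['eef_pos'],s['tcp_rot'],s['wrist_force'],s['opening'])
m=M['red']&(Z>255)&(Z<285)
p=W[m];print(len(p),np.median(p,0),p[:,2].max(),cv2.minAreaRect(p[:,:2].astype(np.float32)))
m=M['blue']&(Z>196)&(Z<214)
n,l,st,c=cv2.connectedComponentsWithStats(m.astype(np.uint8));m=l==1+st[1:,4].argmax()
print(m.sum(),cv2.fitLine(W[m][:,:2].astype(np.float32),cv2.DIST_HUBER,0,.01,.01).ravel())
m=M['blue']&(Z>221)&(Z<240);print('tip',np.median(W[m],0),m.sum())
```

```text
[639.01449709 156.36739413 240.07773745] [-179.53205954    0.23196478   81.79957297] [-1.18978729  0.43955013 -3.74334707] 9.23612163167516
3209 [640.10977682 157.3424255  268.47527137] 276.9179809697799 ((639.8276977539062, 153.13356018066406), (42.253700256347656, 10.436868667602539), 81.87522888183594)
3159 [ 9.9063575e-01 -1.3653147e-01  5.5682599e+02  1.6608176e+02]
tip [603.38830646 159.1565392  226.43912628] 364
```

View pics/w5.png

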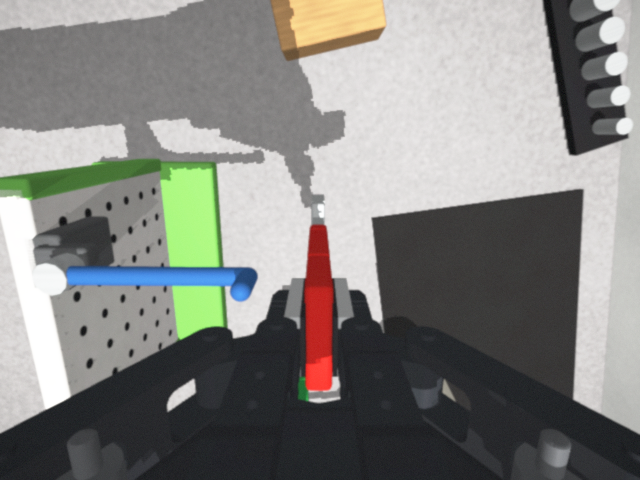

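Emit:
send_rows([
  [[0,0.002,0,0,0,0],[-0.01,0.004,0,0,0,0],[-0.02,0.005,0,0,0,0],[-0.02,0.005,0,0,0,0],[-0.02,0.005,0,0,0,0]],
])

```text
time_s: 12.43
eef_pos: [632.1, 159.6, 247.0]
tcp_rot: [179.9, -0.1, 81.8]
wrist_force: [0.9, 1.5, -2.0]
opening: 9.3
grip_force: 51.8
```

Emit:
send_rows([
  [[-0.025,0.003,0,0,0,0],[-0.055,0.0065,0,0,0,0],[-0.085,0.0105,0,0,0,0],[-0.115,0.0145,0,0,0,0],[-0.14,0.018,0,0,0,0]],
])

```text
time_s: 12.85
eef_pos: [561.4, 168.4, 246.3]
tcp_rot: [180.0, -0.0, 81.8]
wrist_force: [-0.1, -0.6, -2.5]
opening: 9.2
grip_force: 51.8
```

Emit:
send_rows([
  [[-0.01,0.001,0,0,0,0],[-0.02,0.002,0,0,0,0],[-0.02,0.002,0,0,0,0],[-0.02,0.002,0,0,0,0],[-0.02,0.002,0,0,0,0]],
])

```text
time_s: 13.27
eef_pos: [553.0, 169.2, 245.9]
tcp_rot: [180.0, -0.0, 81.7]
wrist_force: [-0.3, -0.8, -2.0]
opening: 9.0
grip_force: 51.8
```

Run:
```python
from h import *
s,f,W=wrist('w6');M=masks(f);Z=W[...,2]
print(s['eef_pos'],s['tcp_rot'],s['wrist_force'],s['opening'])
p=W[M['red']&(Z>255)&(Z<285)];print(len(p),p[:,2].max(),cv2.minAreaRect(p[:,:2].astype(np.float32)))
m=M['blue']&(Z>196)&(Z<214)
n,l,st,c=cv2.connectedComponentsWithStats(m.astype(np.uint8));m=l==1+st[1:,4].argmax()
print(m.sum(),cv2.fitLine(W[m][:,:2].astype(np.float32),cv2.DIST_HUBER,0,.01,.01).ravel())
m=M['blue']&(Z>221)&(Z<240);print('tip',np.median(W[m],0),m.sum())
```

```text
[552.97180272 169.16203135 245.89414333] [ 1.79954965e+02 -2.22502722e-03  8.17491001e+01] [-0.25053878 -0.80604374 -1.97182335] 9.04590623057297
3374 283.06486219746387 ((552.8488159179688, 165.32693481445312), (43.1567497253418, 11.246850967407227), 79.93309020996094)
1283 [ 9.92195368e-01 -1.24693215e-01  5.81343262e+02  1.62683395e+02]
tip [601.43079614 159.41315358 226.47367084] 327
```

Emit:
send_rows([
  [[0,0.001,-0.01,0,0,0],[0,0.002,-0.022,0,0,0],[0,0.002,-0.034,0,0,0],[0,0.002,-0.044,0,0,0],[0,0.002,-0.048,0,0,0]],
])

```text
time_s: 13.73
eef_pos: [551.7, 170.1, 220.4]
tcp_rot: [-179.9, 0.1, 81.8]
wrist_force: [1.0, 0.2, -2.6]
opening: 9.1
grip_force: 51.8
```

Emit:
send_rows([
  [[0,0,-0.002,0,0,0],[0,0,-0.004,0,0,0],[0,0,-0.006,0,0,0],[0,0,-0.006,0,0,0],[0,0,-0.006,0,0,0]],
])

```text
time_s: 14.15
eef_pos: [552.2, 170.3, 218.9]
tcp_rot: [180.0, -0.0, 81.8]
wrist_force: [-0.0, -0.4, -2.5]
opening: 9.1
grip_force: 51.7
```

Emit:
send_rows([
  [[0,0,-0.001,0,0,0],[0,0,-0.002,0,0,0],[0,0,-0.003,0,0,0],[0,0,-0.003,0,0,0],[0,0,-0.003,0,0,0]],
])

```text
time_s: 14.57
eef_pos: [552.2, 170.3, 217.4]
tcp_rot: [180.0, -0.0, 81.8]
wrist_force: [-0.7, 0.4, -1.0]
opening: 9.0
grip_force: 52.1
```

Emit:
send_rows([
  [[0,0,-0.001,0,0,0],[0,0,-0.002,0,0,0],[0,0,-0.002,0,0,0],[0,0,-0.002,0,0,0],[0,0,-0.002,0,0,0]],
])

```text
time_s: 14.98
eef_pos: [552.3, 170.3, 217.0]
tcp_rot: [180.0, -0.0, 81.8]
wrist_force: [-2.3, 0.7, 7.3]
opening: 9.2
grip_force: 53.3
```

Emit:
send_rows([
  [[0,0,0.001,0,0,0],[0,0,0.001,0,0,0],[0,0,0.001,0,0,0],[0,0,0.001,0,0,0],[0,0,0.001,0,0,0]],
])

```text
time_s: 15.4
eef_pos: [552.3, 170.3, 217.1]
tcp_rot: [180.0, -0.0, 81.8]
wrist_force: [-1.6, 0.3, 6.3]
opening: 9.1
grip_force: 52.8
```

Emit:
send_rows([
  [[0,0,0,0,0,0],[0,0,0,0,0,0],[0,0,0,0,0,0],[0,0,0,0,0,0],[0,0,0,0,0,0]],
], grip=0.06)

```text
time_s: 15.82
eef_pos: [552.2, 170.3, 216.6]
tcp_rot: [-180.0, 0.0, 81.8]
wrist_force: [-0.4, -0.1, 0.1]
opening: 45.5
grip_force: 0.0
```

Emit:
send_rows([
  [[0,0,0.01,0,0,0],[0,0,0.04,0,0,0],[0,0,0.1,0,0,0],[0,0,0.17,0,0,0],[0,0,0.24,0,0,0]],
])

```text
time_s: 16.23
eef_pos: [551.8, 169.9, 338.1]
tcp_rot: [-180.0, 0.1, 81.7]
wrist_force: [1.5, -0.6, -0.2]
opening: 45.6
grip_force: 0.0
```

Run:
```python
from h import *
s,f,W=wrist('w7');M=masks(f);Z=W[...,2]
print(s['eef_pos'],s['tcp_rot'],s['wrist_force'],s['opening'],s['joint_positions'].round(1))
p=W[M['red']&(Z>200)&(Z<285)];print(len(p),p[:,2].max(),np.median(p,0),cv2.minAreaRect(p[:,:2].astype(np.float32)))
m=M['blue']&(Z>196)&(Z<214);m[:,500:]=0
print(m.sum(),cv2.fitLine(W[m][:,:2].astype(np.float32),cv2.DIST_HUBER,0,.01,.01).ravel())
m=M['blue']&(Z>221)&(Z<240);print('tip',np.median(W[m],0),m.sum())
```

```text
[551.77086477 169.94673487 338.13427064] [-1.79950374e+02  5.61036258e-02  8.17463350e+01] [ 1.48626264 -0.5674255  -0.16976814] 45.551073911116234 [-37.   18.5  19.3 104.8  -7.1  57.9 -23.1]
947 248.2720380396751 [553.34452253 171.02995592 245.70482559] ((553.5869750976562, 167.69973754882812), (41.44330978393555, 10.210046768188477), 81.50889587402344)
960 [ 9.8897558e-01 -1.4807862e-01  5.5520129e+02  1.6479160e+02]
tip [601.64269578 158.70003417 226.66491034] 145
```

View pics/w7.png

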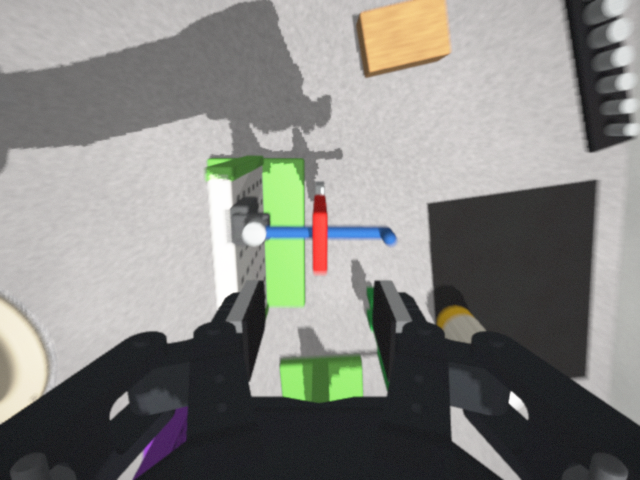

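The spanner hangs on the blue bar: the red grip is at (320,233) across the bar and the gripper is clear. Now I fold the yellow hook.

Emit:
send_rows([
  [[0.015,-0.05,0,0,0,0.002],[0.03,-0.11,0,0,0,0.004],[0.045,-0.17,0,0,0,0.006],[0.06,-0.23,0,0,0,0.008],[0.08,-0.285,0,0,0,0.01]],
], grip=-1)

```text
time_s: 16.7
eef_pos: [592.0, 25.9, 337.2]
tcp_rot: [180.0, 0.0, 85.4]
wrist_force: [0.9, 0.7, 0.2]
opening: -0.0
grip_force: 0.0
```

Emit:
send_rows([
  [[0.015,-0.06,0,0,0,0],[0.03,-0.12,0,0,0,0],[0.045,-0.18,0,0,0,0],[0.06,-0.23,0,0,0,0],[0.077,-0.272,-0.02,0,0,0]],
])

```text
time_s: 17.12
eef_pos: [631.4, -111.2, 328.6]
tcp_rot: [179.8, 0.0, 85.3]
wrist_force: [0.6, -0.2, -0.3]
opening: -0.0
grip_force: 0.0
```

Emit:
send_rows([
  [[0,0,-0.06,0,0,0],[0,0,-0.13,0,0,0],[0,0,-0.2,0,0,0],[0,0,-0.25,0,0,0],[0,0,-0.26,0,0,0]],
])

```text
time_s: 17.53
eef_pos: [628.4, -107.6, 192.5]
tcp_rot: [-179.6, -0.0, 85.4]
wrist_force: [-0.3, 0.9, -0.0]
opening: 0.3
grip_force: 0.0
```

```bash
python3 - <<'E'
from h import *
s,f,W=wrist(None);M=masks(f);Z=W[...,2]
print(s['eef_pos'],s['tcp_rot'],s['wrist_force'],s['joint_positions'].round(1))
m=M['yellow']&(Z>196)&(Z<232)&(W[...,0]>540)&(W[...,0]<680)&(W[...,1]<-110)&(W[...,1]>-170)
p=W[m];print(len(p),cv2.minAreaRect(p[:,:2].astype(np.float32)))
E
python3 arc.py 548.4 -130 80 -16 0 0 0 -4.7 -7 -10 -14 -18 -22 -26 -30 -34 -38 -42 -46 -50 -54 -58 -62 -66 -70 -74 -78 -81 -84 -87 -90 -92 -94.7
```

```text
[ 628.39372303 -107.6304504   192.51924458] [-1.79624928e+02 -1.72224749e-03  8.53727914e+01] [-0.34930439  0.9394936  -0.01639393] [ -7.7  31.9  18.6 106.3 -13.9  44.4  13.8]
201 ((603.855712890625, -126.6041030883789), (22.45638656616211, 52.36501693725586), 84.72920989990234)
-4.7 [ 629.4 -120.6] [ 1.2589 -0.2412] 0.2369
-7.0 [ 629.8 -123.9] [ 1.2595 -0.2477] 0.2306
-10.0 [ 630.  -128.1] [ 1.2599 -0.2563] 0.2222
-14.0 [ 629.9 -133.8] [ 1.2598 -0.2677] 0.2111
-18.0 [ 629.4 -139.5] [ 1.2589 -0.279 ] 0.2
-22.0 [ 628.6 -145.1] [ 1.2571 -0.2903] 0.1889
-26.0 [ 627.3 -150.7] [ 1.2546 -0.3014] 0.1778
-30.0 [ 625.7 -156.1] [ 1.2514 -0.3123] 0.1667
-34.0 [ 623.7 -161.5] [ 1.2473 -0.3229] 0.1556
-38.0 [ 621.3 -166.6] [ 1.2426 -0.3333] 0.1444
-42.0 [ 618.6 -171.6] [ 1.2371 -0.3433] 0.1333
-46.0 [ 615.5 -176.4] [ 1.231  -0.3529] 0.1222
-50.0 [ 612.1 -181. ] [ 1.2242 -0.362 ] 0.1111
-54.0 [ 608.4 -185.3] [ 1.2167 -0.3706] 0.1
-58.0 [ 604.4 -189.4] [ 1.2087 -0.3787] 0.0889
-62.0 [ 600.1 -193.1] [ 1.2002 -0.3862] 0.0778
-66.0 [ 595.6 -196.6] [ 1.1911 -0.3932] 0.0667
-70.0 [ 590.8 -199.7] [ 1.1816 -0.3994] 0.0556
-74.0 [ 585.8 -202.5] [ 1.1717 -0.405 ] 0.0444
-78.0 [ 580.7 -204.9] [ 1.1614 -0.4099] 0.0333
-81.0 [ 576.7 -206.5] [ 1.1534 -0.413 ] 0.025
-84.0 [ 572.7 -207.9] [ 1.1453 -0.4158] 0.0167
-87.0 [ 568.6 -209.1] [ 1.1371 -0.4181] 0.0083
-90.0 [ 564.4 -210. ] [ 1.1288 -0.42  ] 0.0
-92.0 [ 561.6 -210.5] [ 1.1232 -0.421 ] -0.0056
-94.7 [ 557.8 -211. ] [ 1.1156 -0.4221] -0.0131
```

Emit:
send_rows([
  [[0,-0.005,0,0,0,0],[0,-0.01,0,0,0,0],[0,-0.015,0,0,0,0],[0,-0.02,0,0,0,0],[0,-0.028,0,0,0,-0.006]],
])

```text
time_s: 18.0
eef_pos: [631.4, -122.0, 198.1]
tcp_rot: [179.9, -0.1, 83.2]
wrist_force: [1.9, 5.5, 1.6]
opening: -0.1
grip_force: 2.6
```

Emit:
send_rows([
  [[0,0,0,0,0,0],[0,-0.004,0,0,0,-0.004],[0,-0.012,0,0,0,-0.009],[0,-0.022,0,0,0,-0.019],[-0.001,-0.033,0,0,0,-0.03]],
])

```text
time_s: 18.42
eef_pos: [631.2, -137.5, 197.3]
tcp_rot: [179.9, -0.1, 72.3]
wrist_force: [1.9, 4.3, 3.5]
opening: 0.0
grip_force: 2.7
```

Emit:
send_rows([
  [[-0.003,-0.0113,0,0,0,-0.011],[-0.006,-0.0224,0,0,0,-0.022],[-0.0095,-0.0333,0,0,0,-0.033],[-0.0135,-0.044,0,0,0,-0.0445],[-0.0183,-0.0543,0,0,0,-0.0555]],
])

```text
time_s: 18.83
eef_pos: [623.1, -165.6, 197.5]
tcp_rot: [179.8, -0.1, 52.2]
wrist_force: [5.5, 2.6, 1.6]
opening: 0.6
grip_force: 2.8
```

Emit:
send_rows([
  [[-0.0055,-0.01,0,0,0,-0.011],[-0.0116,-0.0196,0,0,0,-0.022],[-0.0184,-0.0287,0,0,0,-0.033],[-0.0259,-0.0373,0,0,0,-0.0445],[-0.0339,-0.0454,0,0,0,-0.0555]],
])

```text
time_s: 19.25
eef_pos: [606.1, -189.0, 197.5]
tcp_rot: [179.8, -0.2, 32.2]
wrist_force: [5.9, 0.7, 0.2]
opening: 0.0
grip_force: 2.8
```

Emit:
send_rows([
  [[-0.0085,-0.0075,0,0,0,-0.011],[-0.0176,-0.0145,0,0,0,-0.022],[-0.0271,-0.0207,0,0,0,-0.033],[-0.037,-0.0263,0,0,0,-0.0445],[-0.0473,-0.0312,0,0,0,-0.0555]],
])

```text
time_s: 19.67
eef_pos: [582.1, -205.0, 197.5]
tcp_rot: [179.9, -0.2, 12.2]
wrist_force: [6.3, -0.2, 0.5]
opening: 0.2
grip_force: 2.8
```

Emit:
send_rows([
  [[-0.008,-0.0031,0,0,0,-0.008],[-0.016,-0.006,0,0,0,-0.0165],[-0.0216,-0.0075,0,0,0,-0.022],[-0.027,-0.009,0,0,0,-0.028],[-0.031,-0.01,0,0,0,-0.033]],
])

```text
time_s: 20.08
eef_pos: [566.3, -210.1, 197.5]
tcp_rot: [179.9, -0.2, 0.4]
wrist_force: [4.7, -1.7, 1.1]
opening: -0.1
grip_force: 2.5
```

Emit:
send_rows([
  [[-0.002,0,0,0,0,-0.002],[-0.004,0,0,0,0,-0.004],[-0.006,-0.001,0,0,0,-0.006],[-0.006,-0.001,0,0,0,-0.006],[-0.006,-0.001,0,0,0,-0.006]],
])

```text
time_s: 20.5
eef_pos: [563.1, -210.7, 197.4]
tcp_rot: [179.9, -0.1, -1.6]
wrist_force: [4.6, -1.3, 1.0]
opening: 0.0
grip_force: 2.4
```

Emit:
send_rows([
  [[-0.001,0,0,0,0,-0.002],[-0.003,0,0,0,0,-0.004],[-0.004,0,0,0,0,-0.006],[-0.004,0,0,0,0,-0.006],[-0.004,0,0,0,0,-0.006]],
])

```text
time_s: 20.92
eef_pos: [561.0, -211.0, 197.4]
tcp_rot: [179.9, -0.2, -3.8]
wrist_force: [4.7, -3.9, 0.6]
opening: -0.1
grip_force: 2.3
```

Emit:
send_rows([
  [[-0.001,0,0,0,0,-0.001],[-0.002,0,0,0,0,-0.002],[-0.002,0,0,0,0,-0.002],[-0.002,0,0,0,0,-0.002],[-0.002,0,0,0,0,-0.002]],
])

```text
time_s: 21.33
eef_pos: [560.0, -211.2, 197.5]
tcp_rot: [179.9, -0.2, -4.5]
wrist_force: [4.5, -3.3, 1.7]
opening: -0.2
grip_force: 2.4
```

Emit:
send_rows([
  [[-0.001,0,0,0,0,0],[-0.002,0,0,0,0,0],[-0.002,0,0,0,0,0],[-0.002,0,0,0,0,0],[-0.002,0,0,0,0,0]],
])

```text
time_s: 21.75
eef_pos: [559.1, -211.1, 197.5]
tcp_rot: [179.9, -0.2, -4.5]
wrist_force: [4.4, -4.1, 0.8]
opening: 0.2
grip_force: 2.4
```

Emit:
send_rows([
  [[-0.001,0,0,0,0,0],[-0.002,0,0,0,0,0],[-0.002,0,0,0,0,0],[-0.002,0,0,0,0,0],[-0.002,0,0,0,0,0]],
])

```text
time_s: 22.17
eef_pos: [558.1, -211.1, 197.4]
tcp_rot: [179.9, -0.2, -4.5]
wrist_force: [5.0, -3.3, 0.8]
opening: 0.2
grip_force: 2.4
```

Emit:
send_rows([
  [[-0.001,0,0,0,0,0],[-0.002,0,0,0,0,0],[-0.002,0,0,0,0,0],[-0.002,0,0,0,0,0],[-0.002,0,0,0,0,0]],
])

```text
time_s: 22.58
eef_pos: [557.8, -211.1, 197.6]
tcp_rot: [179.8, -0.2, -4.5]
wrist_force: [6.3, -3.2, 0.5]
opening: 0.0
grip_force: 3.5
```

Emit:
send_rows([
  [[-0.001,0,0,0,0,0],[-0.002,0,0,0,0,0],[-0.002,0,0,0,0,0],[-0.002,0,0,0,0,0],[-0.002,0,0,0,0,0]],
])

```text
time_s: 23.0
eef_pos: [557.6, -211.1, 197.7]
tcp_rot: [179.8, -0.3, -4.5]
wrist_force: [9.1, -3.4, -1.0]
opening: -0.1
grip_force: 4.8
```

Emit:
send_rows([
  [[-0.001,0,0,0,0,0],[-0.001,0,0,0,0,0],[-0.001,0,0,0,0,0],[-0.001,0,0,0,0,0],[-0.001,0,0,0,0,0]],
])

```text
time_s: 23.42
eef_pos: [557.6, -211.1, 197.7]
tcp_rot: [179.8, -0.3, -4.5]
wrist_force: [10.4, -3.0, -2.7]
opening: -0.1
grip_force: 5.5
```

Emit:
send_rows([
  [[0.02,0,0,0,0,0],[0.04,0,0,0,0,0],[0.06,0,0.03,0,0,0],[0.04,0,0.1,0,0,0],[0,0.02,0.18,0,0,0]],
])

```text
time_s: 23.83
eef_pos: [557.0, -201.0, 282.6]
tcp_rot: [179.9, 0.2, -4.4]
wrist_force: [0.4, 0.3, 1.5]
opening: -0.1
grip_force: 0.0
```

Emit:
send_rows([
  [[0,0,0.07,0,0,0],[-0.04,0.02,0.13,0,0,0],[-0.08,0.04,0.15,0,0,0],[-0.12,0.06,0.15,0,0,0],[-0.12,0.06,0.15,0,0,0]],
])

```text
time_s: 24.25
eef_pos: [493.1, -169.5, 358.5]
tcp_rot: [-179.8, 0.1, -4.5]
wrist_force: [-0.3, 0.4, -0.0]
opening: -0.0
grip_force: 0.0
```

Run:
```python
from h import *
s,f,W=wrist('w8');M=masks(f);Z=W[...,2]
print(s['eef_pos'],s['tcp_rot'],s['wrist_force'],s['joint_positions'].round(1))
def show(W,M):
  Z=W[...,2]
  for n,c,x0,x1,y0,y1 in(('ybar','yellow',520,680,-240,-110),('bbar','blue',490,620,60,190),('red','red',520,600,120,200)):
    m=M[c]&(Z>196)&(Z<250)&(W[...,0]>x0)&(W[...,0]<x1)&(W[...,1]<y1)&(W[...,1]>y0)
    p=W[m]
    if len(p)>5: print(n,len(p),cv2.minAreaRect(p[:,:2].astype(np.float32)),p[:,2].max(),cv2.fitLine(p[:,:2].astype(np.float32),cv2.DIST_HUBER,0,.01,.01).ravel())
show(W,M)
m=(abs(Z-188)<3)&M['white']&(W[...,1]<-70)&(W[...,0]<535)&(W[...,0]>480)&(W[...,1]>-290);p=W[m];print('edge a',cv2.minAreaRect(p[:,:2].astype(np.float32)))
from station import viewer
t=viewer.grab_frame('top');show(world(t),masks(t))
```

```text
[ 493.07301476 -169.48007335  358.49981995] [-1.79838165e+02  1.05523682e-01 -4.49316474e+00] [-0.26238423  0.37105087 -0.04772839] [-29.9  18.5  57.8 110.8 -18.1  60.5 -58.8]
ybar 1508 ((545.2900390625, -185.9486541748047), (95.51274871826172, 9.332501411437988), 85.49697875976562) 229.72351562750032 [ 7.6975256e-02  9.9703300e-01  5.4544031e+02 -1.8707341e+02]
edge a ((510.40185546875, -178.71206665039062), (198.67979431152344, 20.322168350219727), 84.33740997314453)
bbar 104 ((558.15869140625, 165.3921356201172), (10.303224563598633, 92.80350494384766), 81.6010513305664) 233.11262084637133 [ 9.8875654e-01 -1.4953439e-01  5.5941095e+02  1.6448169e+02]
red 81 ((551.224609375, 167.68572998046875), (41.60441589355469, 9.088979721069336), 80.69427490234375) 249.75113297221105 [1.4416102e-01 9.8955423e-01 5.4927698e+02 1.6622734e+02]
```

View pics/w8.png

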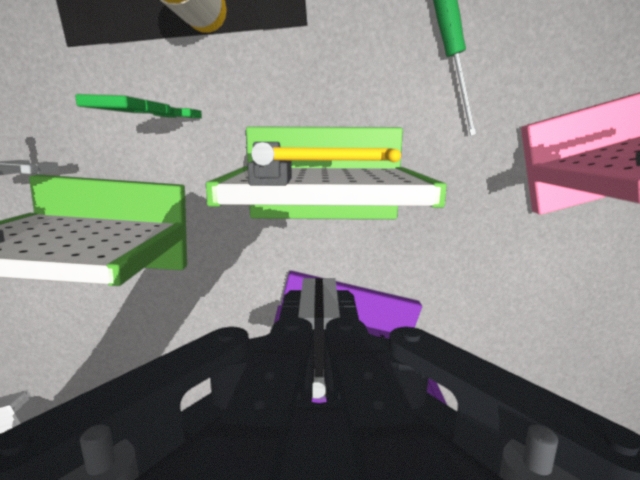

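The yellow hook, hub (262,154) to tip (395,155), lies flat and parallel to its board at 85.5° against 85°. The blue hook is still out at -8.4°, with the spanner hanging on it. The robot is clear of everything, so I'm handing the job in.

```bash
python3 -c "
from station import robot;print(robot.sign_off())"
```

```text
the job is handed in; nothing more can be done
None
```

The job is handed in: the blue hook is swung out to its stop, the red-gripped spanner hangs on it by its eye, and the yellow hook is folded flat along its board. It took about 24 s, and no push force I read on the hooks went above about 11 N.

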